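# Shorten a table leg by one hole and hold the pin home

## Task

Two telescopic table legs lie on the bench; one is pulled out one hole longer than the other. Pull up the lock plunger knob of the longer one, slide its outer tube one hole towards its rubber foot so that it matches the other leg, let the pin drop fully home in that hole, and finish while your fingers still hold the knob with the pin home: do not let go. Do not slide past that hole or the other way, and leave the other leg and everything else on the bench alone.

Things in the scene. Friction and masses are not known exactly. Their poses are not given: they have to be found in the camera images.
- long_leg: telescopic table leg lying on a plywood board (400 x 100 x 12 mm, fixed). Origin: centre of the board's underside; x axis from the round rubber foot (x = -0.235 m) along the leg to the square end plate; z up. Inner tube: 30 mm square, fixed, top at 67 mm, 13 mm holes every 40 mm. Outer tube 40 mm square, collar top at 76 mm, plunger neck (24 mm thick) to 88 mm. This one is one hole too long.
- short_leg: telescopic table leg lying on a plywood board (400 x 100 x 12 mm, fixed). Origin: centre of the board's underside; x axis from the round rubber foot (x = -0.235 m) along the leg to the square end plate; z up. Inner tube: 30 mm square, fixed, top at 67 mm, 13 mm holes every 40 mm. Outer tube 40 mm square, collar top at 76 mm, plunger neck (24 mm thick) to 88 mm. This one is already right.
- long_section (a joint): slide of the long leg's outer tube, m: 0 at the start, 0.040 in the next hole. Grows towards the rubber foot (leg's -x), 0.040 per hole, range -0.045 to 0.08. About 2.5 N friction; with the pin in a hole only 2 mm of play either way.
- long_plunger (a joint): The long leg's lock plunger, m: 0 = pin fully home, 0.012 = pin tip just clear on top of the inner tube, 0.018 = fully up. A spring pulls it down with 4 N (home) to 8.5 N (up). The pin (9 mm thick, round tip) drops 12 mm into a 13 mm hole when over one and let down.
- long_knob: black round knob on top of the long leg's plunger, an upright cylinder 30 mm in diameter and 30 mm tall. Origin: centre of its underside, 90 mm above the table when the pin is home; it rises with the plunger and travels with the section. It is 5 mm from the leg's origin towards the end plate when the section is at 0.
- long_next_hole (a point): centre of the long leg's next hole, on the top face of its inner tube (67 mm above the table), 40 mm from the start hole towards the rubber foot. The knob's axis must end over it.
- long_foot (a point): centre of the long leg's round rubber foot (56 mm disc), 52 mm above the table.
- short_section (a joint): slide of the short leg's outer tube, m: 0.040 at the start, to be left there. Grows towards the rubber foot (leg's -x), 0.040 per hole, range -0.045 to 0.08. About 2.5 N friction; with the pin in a hole only 2 mm of play either way.
- short_plunger (a joint): The short leg's lock plunger, m: 0 = pin fully home, 0.012 = pin tip just clear on top of the inner tube, 0.018 = fully up. A spring pulls it down with 4 N (home) to 8.5 N (up). The pin (9 mm thick, round tip) drops 12 mm into a 13 mm hole when over one and let down. To be left home.
- mug: bystander: white mug, rim radius 38 mm, 90 tall, with a handle. Origin: centre of its underside.
- dariole: bystander: small aluminium pudding mould, rim radius 32 mm, 60 tall, beside the long leg. Origin: centre of its underside.
- beaker: bystander: steel cup, rim radius 30 mm, 70 tall, beside the short leg. Origin: centre of its underside.
- spatula: bystander: wooden-handled spatula, 240 mm long, lying between the legs. Origin at the middle, on the table.
- loaf_tin: bystander: aluminium loaf tin 220 x 100 x 65 mm, on the left. Origin: centre of its underside.
- ring_tin: bystander: round ring cake tin, radius 70 mm, 62 tall, on the left. Origin: centre of its underside.
- cake_tins: bystander: nested stack of shallow round cake tins, radius 79 mm, 78 tall, on the right. Origin: centre of its underside.

How it is judged (in metres and radians):
On the way, in this order (a step that is already met when the one before it is completed fails the run):
1. the long leg's plunger is pulled up clear of its hole (value of joint long_plunger above 0.009 m), for 0.1 s.
2. the section stands at the next hole towards the foot with the pin home (value of joint long_section between 0.0365 and 0.0435 m and value of joint long_plunger below 0.002 m), for 0.2 s.
At the end, for the whole second after the job is handed in: The long leg's section is within 3.5 mm of the next hole (joint 0.0365 to 0.0435), its pin home (plunger below 2 mm), the fingers still on its knob with more than 3 N, the short leg still at its own hole with its pin home (all of step 2 and contact force between the fingers and long_knob above 3 N and value of joint short_section between 0.035 and 0.045 m and value of joint short_plunger below 0.003 m); the arm keeps its last pose, push and grip.
It fails at once if the section is slid past the next hole or the wrong way (value of joint long_section above 0.06 m or value of joint long_section below -0.02 m).
It fails at once if the other leg is operated (value of joint short_plunger above 0.006 m or value of joint short_section below 0.034 m or value of joint short_section above 0.046 m).
It fails at once if a bystander is pushed more than 25 mm (distance of any of mug, dariole, beaker, spatula, loaf_tin, ring_tin, cake_tins from where it was at the start of the episode above 0.025 m).
It also fails if it takes over 32 s, if anything falls off the work surface, if the arm or the gripper's body presses on something with over 40 N, if the wrist force passes 120 N, or if a joint passes its speed limit or range.

## Robot

A 6-joint arm with a two-finger parallel gripper is mounted at the origin on the work surface. World frame = base frame: x ahead of the robot, y to its left, z up, the work surface at z = 0. Lengths are in mm, angles in rad, forces in N, time in s.
With the tool pointing down it reaches from about 350 to 775 mm from the base axis. Payload 7.3 kg.
Tool frame: the origin (TCP) lies at the very end of the fingers, on their centre line; the grasp point (between the pads) lies behind it (bot.grip_point_offset is the z of the grasp point in the tool frame, in mm); z points along the fingers, y is the line along which they close (so a half turn about z gives the same grasp; the last joint's range is limited). The gripper opens to 92 mm and grips with 3 to 60 N. Pads are 19 mm wide; open, the fingers measure 130 mm over their backs; the gripper's body (75 mm by 190 mm) begins 47 mm behind the grasp point.
Start: joints at [-1.36, 0.342, 1.524, -0, 1.275, -0.146], TCP at [183.394, -491.947, 226.741] pointing down, gripper open.
Joint ranges: [-2.53, 2.53], [-0.77, 2.02], [0.04, 2.7], [-1, 4.14], [0.28, 2.66], [-3.11, 3.11]. Speed limits (rad/s): [2.57, 2.57, 3.14, 3.14, 3.14, 3.14].

## Interface

Orientations are given as [roll, pitch, yaw] about the fixed x, y, z axes, in that order (R = Rz(yaw) Ry(pitch) Rx(roll)).
In Python, from plant import bot gives the robot as it stands. The module is installed in compiled form; this text tells all that it offers.
- The arm moves only by the shell command python3 -m crank 'ROWS'. ROWS is JSON, a list that holds one entry, the list of rows, each a list of 5 numbers: the opening, from 0 (shut) to 1 (fully open), then the shift along the tool's x, y, z in cm, then the turn about the tool's z in degrees. In form: [[[claw, x, y, z, turn], ...]]. A call has exactly 10 rows; each row is the pose to reach, as a shift and turn from the pose commanded when the call began, along the tool's axes at that moment; what a row does not reach only later rows make up. A row lasts 1/10 s, in which the tool goes at most 50 mm and 8.59 degrees, less where a joint would pass 70% of its speed; a pose out of reach is approached as far as the arm can. A call with a gripper value outside its range is refused whole. The fingers move at their own pace and stop on an object; the grip force is fixed at half the most. Time passes only in rows, so rows that repeat a pose let the fingers close, or fill a call up. It gives the time, the measured TCP pose, the force, the opening and the grip force at its end, in the units of the state.
- bot.get_obs(): the state, without advancing time (a new reading comes with each control period).
- bot.capture(name): name is "scene" or "top"; returns (picture, depth): 480x640x3 uint8, red, green, blue; 480x640 float32, mm along the optical axis (not along the pixel's ray), 0 where there is no reading.
- bot.calibration(name): a dict with "vertical_fov" (degrees; the focal length in pixels is half the picture's height over the tangent of half this angle, whatever the lens; pixels are square), "cx", "cy" (the principal point, pixels), "rvec" (rotation vector, rad) and "tvec" (3), from world to camera coordinates, as OpenCV has them. Camera axes: x right, y down, z forward; pixel columns grow to the right and rows downward; lengths in mm; the calibration is good to about 2 mm. A picture is of the moment at which its call begins. calibration takes no time and is no camera call.
- bot.close_job(): hands the job in; it is judged then, once.
The state is a dict: "time": time; "joint_positions": joint angles; "dq": joint speeds; "tau": joint torques, N m; "tool_pos": TCP position; "tcp_rot": TCP orientation; "contact_force": force on the tool from outside, world axes, zero at the start; "moment": the same for the moment, N m; "grip_width": finger opening in mm; "finger_force": force on a finger pad.
Only numpy, scipy, OpenCV 4.12 (cv2) and the standard library are available. Lean on these libraries where they do the work, as an engineer would, in place of code of your own. Each camera call takes 0.05 s, during which the arm holds its last target. There are 200 camera calls.

## Working session

There is one attempt and no reset: what is moved stays moved. The work goes in short steps, Python scripts to look and compute and a shell command to move; the robot and the scene stay as the last step left them, time stands still between calls to the robot, and variables do not carry over. Pictures are saved under pics/ and viewed, at most 10 in all, crops included, and the job is handed in when it is done.

```bash
mkdir -p pics; cat > h.py <<'E'
import numpy as np, cv2
from plant import bot
def cal(n):
    c=bot.calibration(n); f=240/np.tan(np.radians(c["vertical_fov"])/2)
    R=cv2.Rodrigues(np.array(c["rvec"],float))[0]; return f,c["cx"],c["cy"],R,np.array(c["tvec"],float).ravel()
def ray(n,u,v,z):
    f,cx,cy,R,t=cal(n); d=R.T@np.array([(u-cx)/f,(v-cy)/f,1]); o=-R.T@t
    return o+d*(z-o[2])/d[2]
def cloud(n,D):
    f,cx,cy,R,t=cal(n); v,u=np.mgrid[:480,:640]
    P=np.stack([(u-cx)/f*D,(v-cy)/f*D,D],-1)
    return (P-t)@R
E
python3 - <<'E'
from h import *
for n in("top","scene"):
    p,d=bot.capture(n); np.savez(f"pics/{n}0.npz",p=p,d=d); cv2.imwrite(f"pics/{n}0.png",p[...,::-1])
    print(n,bot.calibration(n))
print(bot.get_obs(),bot.grip_point_offset)
E
```

```text
top {'vertical_fov': 49.10872497425958, 'cx': 319.3802189863878, 'cy': 237.54512049461283, 'rvec': array([ 2.19115772, -2.16483038,  0.14741391]), 'tvec': array([ -24.0429554 ,  480.78231372, 1472.81597149])}
scene {'vertical_fov': 54.350305332545275, 'cx': 313.11408778179924, 'cy': 243.55839161429418, 'rvec': array([ 1.44282815,  2.20036038, -0.81453392]), 'tvec': array([ 184.72840607, -274.29119026, 1597.0935112 ])}
{'time': 0.1, 'joint_positions': array([-1.35999661e+00,  3.42641523e-01,  1.52487296e+00, -3.38424814e-05,
        1.27541164e+00, -1.46009992e-01]), 'dq': array([-0.00080338, -0.00067157, -0.00197986,  0.00182389, -0.0016021 ,
        0.00216743]), 'tau': array([ 1.20794029e-03, -4.32006168e+01, -2.44693261e+01,  7.19347713e-02,
        5.25861117e-02, -5.05601849e-05]), 'tool_pos': array([ 183.30852883, -491.58915517,  226.13738368]), 'tcp_rot': array([-3.14026866e+00, -1.61989590e-04,  3.56819478e-01]), 'contact_force': array([-1.16533643, -0.14800229, -0.66703046]), 'moment': array([ 0.03703886, -0.05785802,  0.0020406 ]), 'finger_force': 0.0, 'grip_width': 91.99037964036008} -18.8
```

View pics/top0.png

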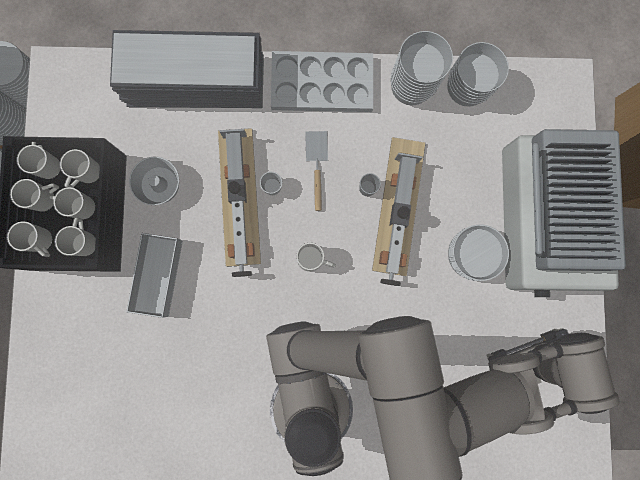

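View pics/scene0.png

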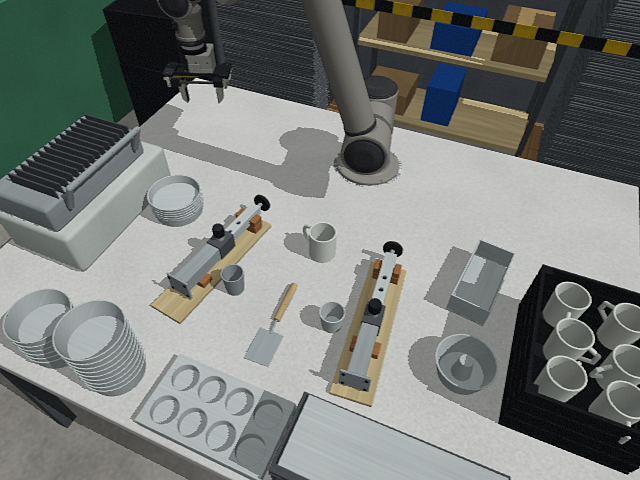

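Top view: the long leg is the left one, with its knob near (236,188) and foot at (241,273). The short leg is on the right, with its knob near (403,212) and foot at (391,282). In the scene view the long leg's knob is near (375,307). Next I measure the knob and the leg axis.

```bash
python3 - <<'E'
from h import *
t=np.load("pics/top0.npz"); s=np.load("pics/scene0.npz")
for n,q,(u0,u1,v0,v1) in(("top",t,(205,275,115,290)),("scene",s,(330,410,230,400))):
    P=cloud(n,q["d"].astype(float)); g=q["p"].astype(int)
    m=np.zeros((480,640),bool); m[v0:v1,u0:u1]=1; m&=q["d"]>0
    k=m&(abs(P[...,2]-120)<5)
    print(n,"knob top by depth",k.sum(),P[k].mean(0),np.median(P[k],0),(P[k].max(0)+P[k].min(0))/2,np.ptp(P[k],0))
    a=m&(P[...,2]>50)&(P[...,2]<80)
    r=cv2.minAreaRect(P[a][:,:2].astype(np.float32)); print("tube rect",r)
    l=cv2.fitLine(P[a][:,:2].astype(np.float32),cv2.DIST_HUBER,0,.01,.01).ravel(); print("line",l,np.degrees(np.arctan2(l[1],l[0])))
    w=m&(g[...,0]-g[...,2]>40)&(abs(P[...,2]-12)<6)
    r=cv2.minAreaRect(P[w][:,:2].astype(np.float32)); print("board",w.sum(),r)
    ff=m&(P[...,2]>30)&(g.sum(-1)<150); print("dark mean",ff.sum())
    # colour: dark pixels around knob
    kk=m&(g.max(-1)<60); c,lab,st,ce=cv2.connectedComponentsWithStats(kk.astype(np.uint8))
    for i in range(1,c):
        if st[i,4]>25: print(st[i],ce[i],ray(n,*ce[i],105))
E
python3 - <<'E'
import cv2
a=cv2.imread("pics/top0.png")[150:220,200:290]; b=cv2.imread("pics/scene0.png")[270:340,330:420]
cv2.imwrite("pics/crop.png",cv2.resize(cv2.hconcat([a,b]),None,fx=4.4,fy=4.4,interpolation=0))
E
```

```text
top knob top by depth 84 [606.35419823 216.64701342 119.50476203] [606.99792605 216.12799895 119.2279019 ] [606.46036223 215.92307274 120.56840128] [30.05279448 27.21860039  8.70134764]
tube rect ((576.3907470703125, 177.1828155517578), (410.564697265625, 142.59713745117188), 4.808409690856934)
line [9.9656773e-01 8.2781665e-02 5.7145801e+02 2.1206927e+02] 4.7484736
board 823 ((600.2876586914062, 217.71969604492188), (397.17242431640625, 97.50473022460938), 4.75117826461792)
dark mean 11
scene knob top by depth 110 [608.8900103  220.10243348 118.00452128] [608.78698773 219.9646662  118.02886753] [609.09684108 220.52573114 118.87442593] [31.91042735 29.79544971  7.51245288]
tube rect ((582.9155883789062, 148.55145263671875), (413.7019348144531, 214.06629943847656), 6.451944351196289)
line [9.9568301e-01 9.2818774e-02 6.0024500e+02 2.1819722e+02] 5.32579
board 2111 ((603.7919921875, 218.69444274902344), (399.3526306152344, 97.5561294555664), 4.9233293533325195)
dark mean 478
[383 241  19  16 177] [392.59887006 247.46892655] [419.05179642 204.6941151  105.        ]
[364 298  18  18 220] [373.         307.07272727] [613.25722325 216.68523561 105.        ]
```

View pics/crop.png

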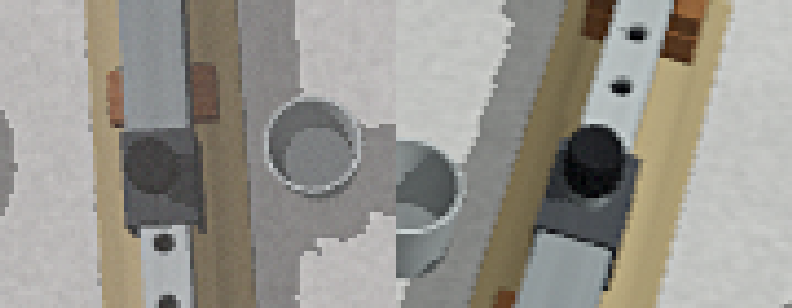

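The crop confirms the knob at about (234.8,187.5) in the top view, so it is near (607.5, 218) in the world. The leg axis is at +4.85°. I'll turn the gripper to close along the leg and travel at the current height.

```bash
python3 -m crank '[[[1,3.5,-2.8,0,-7.4],[1,7,-5.6,0,-14.8],[1,10.5,-8.4,0,-22.2],[1,14,-11.2,0,-29.6],[1,17.5,-14,0,-37],[1,21,-16.8,0,-44.4],[1,24.5,-19.6,0,-51.8],[1,28,-22.4,0,-59.2],[1,31.5,-25.2,0,-66.6],[1,35,-28,0,-74]]]'
cat > go.py <<'E'
import sys
from h import *
o=bot.get_obs(); R=cv2.Rodrigues(np.zeros(3))[0]
from scipy.spatial.transform import Rotation as Ro
R=Ro.from_euler("xyz",o["tcp_rot"]).as_matrix(); T=np.array([float(a) for a in sys.argv[1:4]])
print(o["time"],o["tool_pos"],o["tcp_rot"],o["contact_force"],o["grip_width"],o["finger_force"]); print("tool cm",R.T@(T-o["tool_pos"])/10,"turn",-np.degrees(1.656-o["tcp_rot"][2]))
E
python3 go.py 607.5 218 180
```

```text
time: 1.1
tool_pos: [414.0, -105.5, 226.6]
tcp_rot: [-3.141, 0.0, 1.654]
contact_force: [0.1, -0.4, -0.3]
grip_width: 92.0
finger_force: 0.0
1.1 [ 414.02269541 -105.52464121  226.62629342] [-3.14145863e+00  1.00246007e-04  1.65363755e+00] [ 0.06122705 -0.41322589 -0.25799407] 92.00708279879811 0.0
tool cm [30.64102563 21.95905757  4.65661467] turn -0.13535827030657174
```

```bash
python3 -m crank '[[[1,3.8,2.7,0,0],[1,7.6,5.4,0,0],[1,11.4,8.1,0,0],[1,15.2,10.9,0,0],[1,19,13.6,0,0],[1,22.8,16.3,1,0],[1,26.6,19,2.5,0],[1,30,21.5,4,0],[1,30.6,22,4.7,0],[1,30.6,22,4.7,0]]]'
python3 - <<'E'
from h import *
for n in("top","scene"):
    p,d=bot.capture(n); np.savez(f"pics/{n}1.npz",p=p,d=d); cv2.imwrite(f"pics/{n}1.png",p[...,::-1])
E
python3 go.py 607.5 218 88
```

```text
time: 2.1
tool_pos: [608.3, 215.5, 177.2]
tcp_rot: [-3.137, 0.001, 1.65]
contact_force: [-1.0, -0.5, 0.2]
grip_width: 92.1
finger_force: 0.0
2.2 [608.75147942 213.7409875  179.69305374] [-3.14069324e+00  6.94796007e-04  1.64788537e+00] [-0.1983136  -0.33922067  0.0475692 ] 91.81327626564777 0.0
tool cm [ 0.44064505 -0.08372972  9.16908045] turn -0.4649339765112629
```

View pics/scene1.png

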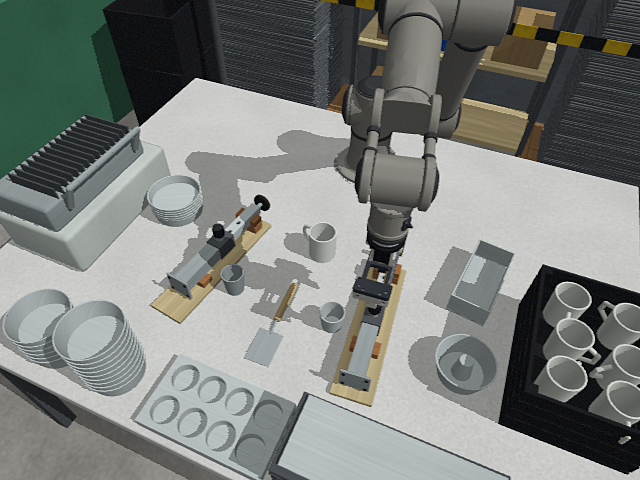

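The gripper is above the knob in line with the leg; fingers at about (372,290), knob top at about (375,307). Part of the way down, I let it settle and check the position.

```bash
python3 -m crank '[[[1,0.2,0,0.8,0],[1,0.4,-0.1,1.6,-0.2],[1,0.4,-0.1,2.4,-0.4],[1,0.4,-0.1,3.2,-0.4],[1,0.4,-0.1,4,-0.4],[1,0.4,-0.1,4.5,-0.4],[1,0.4,-0.1,4.5,-0.4],[1,0.4,-0.1,4.5,-0.4],[1,0.4,-0.1,4.5,-0.4],[1,0.4,-0.1,4.5,-0.4]]]'
python3 go.py 607.5 218 88
```

```text
time: 3.2
tool_pos: [608.1, 218.8, 135.1]
tcp_rot: [3.141, -0.0, 1.655]
contact_force: [0.4, -0.9, 0.1]
grip_width: 91.8
finger_force: 0.0
3.2 [608.10287424 218.77546232 135.1429272 ] [ 3.14075682e+00 -2.17779072e-05  1.65540421e+00] [ 0.43992895 -0.85632857  0.07923426] 91.78759376257307 0.0
tool cm [-0.0722768  -0.07056533  4.71423381] turn -0.03413648073952083
```

```bash
python3 -m crank '[[[1,0,0,1,0],[1,0,0,2,0],[1,0,0,3,0],[1,0,0,4,0],[1,0,0,4.6,0],[1,0,0,4.6,0],[1,0,0,4.6,0],[0.6,0,0,4.6,0],[0.5,0,0,4.6,0],[0.45,0,0,4.6,0]]]'
python3 - <<'E'
from h import *
p,d=bot.capture("scene"); cv2.imwrite("pics/s2.png",cv2.resize(p[230:380,300:440,::-1],None,fx=4,fy=4))
E
python3 go.py 607.5 218 88
```

```text
time: 4.2
tool_pos: [608.1, 218.7, 89.1]
tcp_rot: [3.141, -0.0, 1.655]
contact_force: [0.5, 0.3, 0.9]
grip_width: 72.5
finger_force: 0.0
4.25 [608.03144813 218.73350255  89.02555768] [3.14095324e+00 8.44775227e-06 1.65537406e+00] [ 1.12757879 -0.14978105  0.10559682] 68.16478704409822 0.0
tool cm [-0.06859768 -0.05921681  0.1025185 ] turn -0.035863924399848195
```

View pics/s2.png

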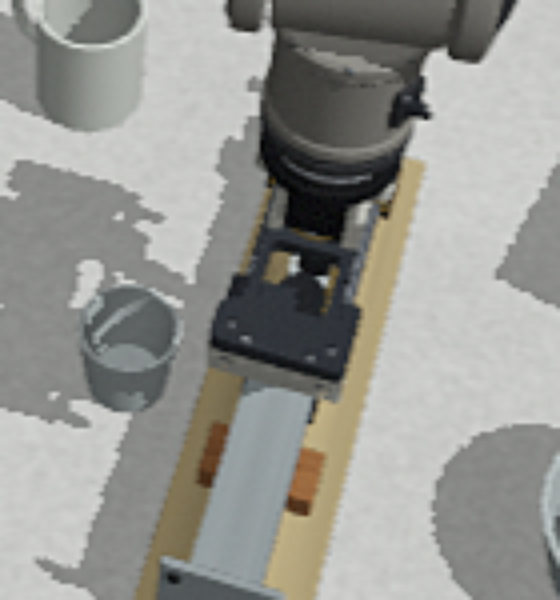

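The fingers straddle the knob along the leg (knob at about (305,290) in the crop), so I close them.

```bash
python3 -m crank '[[[0.3,0,0,0,0],[0.2,0,0,0,0],[0.2,0,0,0,0],[0,0,0,0,0],[0,0,0,0,0],[0,0,0,0,0],[0,0,0,0,0],[0,0,0,0,0],[0,0,0,0,0],[0,0,0,0,0]]]'
python3 go.py 607.5 218 88
```

```text
time: 5.25
tool_pos: [607.8, 218.7, 88.7]
tcp_rot: [-3.141, 0.0, 1.655]
contact_force: [-0.6, 0.3, 0.3]
grip_width: 29.4
finger_force: 30.0
5.25 [607.79001455 218.67150291  88.66452375] [-3.14139763e+00  1.29574044e-04  1.65532080e+00] [-0.58117093  0.34730014  0.34828615] 29.35150135493533 29.99997317790985
tool cm [-0.06445353 -0.03455404  0.06646747] turn -0.0389151428929022
```

Gripped at 30 N with almost no side force. Next I lift 15 mm.

```bash
python3 -m crank '[[[0,0,0,-0.2,0],[0,0,0,-0.4,0],[0,0,0,-0.6,0],[0,0,0,-0.8,0],[0,0,0,-1,0],[0,0,0,-1.2,0],[0,0,0,-1.4,0],[0,0,0,-1.5,0],[0,0,0,-1.5,0],[0,0,0,-1.5,0]]]'
python3 go.py 567.9 215.3 103.7
```

```text
time: 6.25
tool_pos: [607.7, 218.7, 103.5]
tcp_rot: [-3.141, 0.0, 1.655]
contact_force: [-0.0, 0.4, -7.7]
grip_width: 29.1
finger_force: 30.0
6.25 [607.70223767 218.658983   103.47560861] [-3.14112541e+00  1.80785866e-04  1.65537774e+00] [-1.86491645e-03  4.19112423e-01 -7.74593690e+00] 29.140837553466177 29.99869555234909
tool cm [ 1.55011507e-03 -3.99438190e+00 -2.05730526e-02] turn -0.03565307832308998
```

The 7.7 N pull matches the spring at 15 mm, so the pin is clear. Now the 40 mm slide towards the foot.

```bash
python3 -m crank '[[[0,0,-0.4,0,0],[0,0,-1,0,0],[0,0,-1.6,0,0],[0,0,-2.2,0,0],[0,0,-2.8,0,0],[0,0,-3.4,0,0],[0,0,-3.8,0,0],[0,0,-4,0,0],[0,0,-4,0,0],[0,0,-4,0,0]]]'
python3 go.py 567.9 215.3 88.7
```

```text
time: 7.25
tool_pos: [567.4, 215.2, 103.4]
tcp_rot: [-3.14, 0.0, 1.655]
contact_force: [-1.1, -1.3, -7.1]
grip_width: 29.3
finger_force: 30.0
7.25 [567.44159397 215.1848488  103.42974792] [-3.14001857e+00  3.15603528e-04  1.65534821e+00] [-1.05443426 -1.28018398 -7.09226388] 29.343752333765455 29.998754560947418
tool cm [0.00806757 0.04896784 1.47289706] turn -0.03734474040691358
```

```bash
python3 -m crank '[[[0,0,0,0.1,0],[0,0,0,0.2,0],[0,0,0,0.3,0],[0,0,0,0.4,0],[0,0,0,0.5,0],[0,0,0,0.6,0],[0,0,0,0.7,0],[0,0,0,0.8,0],[0,0,0,0.8,0],[0,0,0,0.8,0]]]'
python3 go.py 567.9 215.3 88.7
```

```text
time: 8.25
tool_pos: [568.1, 215.3, 95.8]
tcp_rot: [3.142, 0.0, 1.655]
contact_force: [-1.8, -1.7, -6.2]
grip_width: 29.1
finger_force: 30.0
8.25 [568.05399379 215.28527291  95.75896245] [3.14153646e+00 1.03409133e-04 1.65527713e+00] [-1.80245084 -1.71150596 -6.16454563] 29.066493118257377 29.998973608016968
tool cm [ 0.00283986 -0.01525986  0.7058951 ] turn -0.0414175489652418
```

The force still follows the spring (6 N at 7 mm), so the pin is in the hole. Lowering the rest, plus a slight downward press.

```bash
python3 -m crank '[[[0,0,0,0.1,0],[0,0,0,0.2,0],[0,0,0,0.3,0],[0,0,0,0.4,0],[0,0,0,0.5,0],[0,0,0,0.6,0],[0,0,0,0.7,0],[0,0,0,0.8,0],[0,0,0,0.8,0],[0,0,0,0.8,0]]]'
python3 - <<'E'
from h import *
p,d=bot.capture("scene"); cv2.imwrite("pics/s3.png",cv2.resize(p[200:380,200:440,::-1],None,fx=3,fy=3))
E
python3 go.py 567.9 215.3 88.7
```

```text
time: 9.25
tool_pos: [568.7, 215.4, 88.6]
tcp_rot: [3.14, -0.0, 1.655]
contact_force: [-1.6, -2.9, 3.3]
grip_width: 29.4
finger_force: 30.0
9.3 [568.69353416 215.37396119  88.61059155] [ 3.13962473e+00 -6.44947923e-05  1.65534530e+00] [-2.25416008 -3.01718729  5.03633717] 29.069614864157458 30.00069111585617
tool cm [-0.00066786 -0.07967679 -0.0090977 ] turn -0.037511275274606175
```

View pics/s3.png

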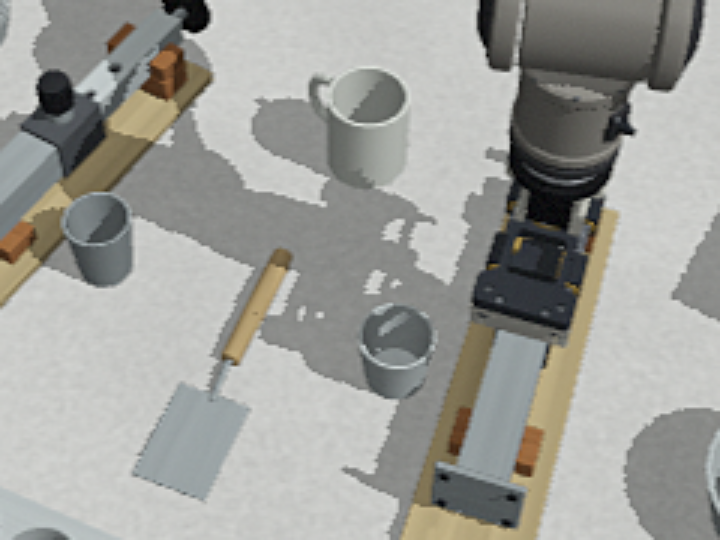

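The picture shows the outer tube moved along with the gripper on the knob and all the bystanders in place. The tool is back at its starting height, pressing lightly down, after a 39 mm slide. I'll hold briefly and then hand in.

```bash
python3 -m crank '[[[0,0,0,0,0],[0,0,0,0,0],[0,0,0,0,0],[0,0,0,0,0],[0,0,0,0,0],[0,0,0,0,0],[0,0,0,0,0],[0,0,0,0,0],[0,0,0,0,0],[0,0,0,0,0]]]' && python3 -c "
from plant import bot
print(bot.close_job())"
```

```text
time: 10.3
tool_pos: [568.7, 215.4, 88.6]
tcp_rot: [3.14, -0.0, 1.655]
contact_force: [-1.5, -1.9, 5.5]
grip_width: 29.3
finger_force: 30.0
the job is handed in; nothing more can be done
None
```

The long leg's outer tube slid about 39 mm to the next hole, its pin is home by height and force, and the fingers still hold the knob at 30 N; I handed the job in at 10.3 s but got no verdict back.

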